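Clip the hardware case shut at four corners

TASK

Snap the four orange clips of the stacked hardware case fully shut over the rim of the lower box, one at a time, so that the boxes pull down evenly: begin with any clip, then the one diagonally opposite to it, then the remaining two in either order. Leave the weight on top and everything else on the bench where it is.

Things in the scene. Friction and masses are not known exactly. Their poses are not given: they have to be found in the camera images.
- case: Two stacked boxes, one case, fixed to the table: lower dark grey, 200 (x) x 132 (y) x 98 mm high; upper green, same outline, up to z = 180 mm. Origin: centre of the underside, on the table; x along the long sides (away from the robot at yaw 0), y to the left, z up. Each long side (+y, -y) has two orange clips, hinged to the upper box, that hook under a rim bar on the lower box (z = 63 mm).
- case_board (a point): middle of the top face of the wooden board on the case: 236 (x) x 204 (y) x 12 mm, 180 to 192 mm above the table. It overhangs the boxes' long sides by 36 mm and shut clips by 18 mm, so clips are reached from the side and above with a slanting tool.
- clip_near_left (a joint): near left clip's hinge, rad: 0 = shut, hanging straight down; 1.57 = sticking straight out sideways; stop at 1.75. A weak spring lifts an unsnapped clip back to about 0.9 or more. At about 0.25 it meets the rim's snap (about 5 N to push past, crest at 0.13); pushed home it rests at 0.01 or less and stays. Its diagonal opposite is the far right clip.
- clip_near_left_hinge (a point): middle of the near left clip's hinge line, fixed on the case at x = -58, y = +72, z = 106 mm (case frame); the line runs along the case's x. The clip, orange, is 56 mm wide along x and reaches 60 mm from the hinge; its flat outer face lies 11.5 mm off the hinge line and turns with it (shut: upright, facing +y).
- clip_near_left_tab (a point): middle (along its width) of the near left clip's outer face, 50 mm from the hinge line, 10 mm short of the free edge, where to push; moves with the clip
- clip_far_left (a joint): far left clip's hinge, rad: 0 = shut, hanging straight down; 1.57 = sticking straight out sideways; stop at 1.75. A weak spring lifts an unsnapped clip back to about 0.9 or more. At about 0.25 it meets the rim's snap (about 5 N to push past, crest at 0.13); pushed home it rests at 0.01 or less and stays. Its diagonal opposite is the near right clip.
- clip_far_left_hinge (a point): middle of the far left clip's hinge line, fixed on the case at x = +58, y = +72, z = 106 mm (case frame); the line runs along the case's x. The clip, orange, is 56 mm wide along x and reaches 60 mm from the hinge; its flat outer face lies 11.5 mm off the hinge line and turns with it (shut: upright, facing +y).
- clip_far_left_tab (a point): middle (along its width) of the far left clip's outer face, 50 mm from the hinge line, 10 mm short of the free edge, where to push; moves with the clip
- clip_near_right (a joint): near right clip's hinge, rad: 0 = shut, hanging straight down; 1.57 = sticking straight out sideways; stop at 1.75. A weak spring lifts an unsnapped clip back to about 0.9 or more. At about 0.25 it meets the rim's snap (about 5 N to push past, crest at 0.13); pushed home it rests at 0.01 or less and stays. Its diagonal opposite is the far left clip.
- clip_near_right_hinge (a point): middle of the near right clip's hinge line, fixed on the case at x = -58, y = -72, z = 106 mm (case frame); the line runs along the case's x. The clip, orange, is 56 mm wide along x and reaches 60 mm from the hinge; its flat outer face lies 11.5 mm off the hinge line and turns with it (shut: upright, facing -y).
- clip_near_right_tab (a point): middle (along its width) of the near right clip's outer face, 50 mm from the hinge line, 10 mm short of the free edge, where to push; moves with the clip
- clip_far_right (a joint): far right clip's hinge, rad: 0 = shut, hanging straight down; 1.57 = sticking straight out sideways; stop at 1.75. A weak spring lifts an unsnapped clip back to about 0.9 or more. At about 0.25 it meets the rim's snap (about 5 N to push past, crest at 0.13); pushed home it rests at 0.01 or less and stays. Its diagonal opposite is the near left clip.
- clip_far_right_hinge (a point): middle of the far right clip's hinge line, fixed on the case at x = +58, y = -72, z = 106 mm (case frame); the line runs along the case's x. The clip, orange, is 56 mm wide along x and reaches 60 mm from the hinge; its flat outer face lies 11.5 mm off the hinge line and turns with it (shut: upright, facing -y).
- clip_far_right_tab (a point): middle (along its width) of the far right clip's outer face, 50 mm from the hinge line, 10 mm short of the free edge, where to push; moves with the clip
- hex_weight_center (a point): hexagonal brass weight, 58 mm across the flats and 58 mm high, standing near the middle of the wooden board on top of the case; point at its centre. Bystander.
- copper_weight_center (a point): round copper weight, 64 mm across, 62 mm high, on the table to one side; point at its centre. Bystander.
- dye_bottle_center (a point): amber bottle, 56 mm across, 130 mm high, on the table to one side; point at its centre. Bystander.
- rivet_jar_center (a point): glass jar with a steel cap, 68 mm across, 80 mm high, on the table to one side; point at its centre. Bystander.
- ruler_center (a point): steel bar ruler, 200 x 30 x 5 mm, lying flat on the table to the right (-y side) of the case, its long side roughly along it; point at its centre. Bystander.
- bone_folder_center (a point): white bone folder, 150 x 26 x 8 mm, lying flat on the table to the left (+y side) of the case; point at its centre. Bystander.
- mallet_grip (a point): mallet with a wooden handle lying on the table to one side; point on its handle. Bystander.

How it is judged:
By the outcome, as a careful person would: the job done as asked, in the order asked, and still so for the second after the job is handed in, with the robot touching nothing.
It also fails if it takes over 72 s, if anything falls off the work surface, if the arm or the gripper's body presses on something with over 40 N, if the wrist force passes 120 N, or if a joint passes its speed limit or range.

ROBOT

A 6-joint arm with a two-finger parallel gripper is mounted at the origin on the work surface. World frame = base frame: x ahead of the robot, y to its left, z up, the work surface at z = 0. Lengths are in m, angles in rad, forces in N, time in s.
With the tool pointing down it reaches from about 0.375 to 0.75 m from the base axis. Payload 9 kg.
Tool frame: the origin (TCP) lies on the centre line of the jaws, within the pads' length; the fingertips stand 19 mm ahead of it and the grasp point (between the pads) is the TCP (env.nose_length is the distance from the TCP to the fingertips, in m); z points along the fingers, y is the line along which they close (so a half turn about z gives the same grasp; the last joint's range is limited). The gripper opens to 85 mm and grips with 20 to 120 N. Pads are 22 mm wide; open, the fingers measure 114 mm over their backs; the gripper's body (76 mm by 85 mm) begins 54 mm behind the grasp point. The pads swing forward as they close: fully open they stand 13 mm farther back than shut.
Start: joints at [-1.456, 0.104, 0.097, 1.564, 0, 1.353], TCP at [0.196, -0.567, 0.25] pointing down, gripper open.
Joint ranges: [-2.99, 2.99], [-0.84, 1.86], [-1.1, 1.16], [-1.84, 2.11], [-1.51, 1.56], [-3.14, 3.14]. Speed limits (rad/s): [2.22, 2.22, 2.57, 3.14, 3.14, 3.14].

INTERFACE

Orientations are given as a 3x3 rotation matrix whose columns are the frame's x, y, z axes.
In Python, from rig import sense, optics, env gives the robot as it stands.
- The arm moves only by the tool apply_moves, never from a script. Its argument "plan" is text: rows parted by semicolons, each of 5 numbers parted by spaces: the opening, from -1 (shut) to 1 (fully open), then the shift along the tool's x, y, z in units of 2 cm (1.0 is 2 cm), then the turn about the tool's z in units of 0.08 rad (1.0 is 0.08 rad). A call has 1 to 12 rows; each row shifts and turns the commanded pose from where the row before left it, along the tool's axes as they then stand; what a row does not reach is not made up. A row lasts 1/12 s, in which the tool goes at most 41.7 mm and 7.16 degrees, less where a joint would pass 70% of its speed; a pose out of reach is approached as far as the arm can. A call with a number of a shift or a turn outside -1 to 1 is refused whole. A call with a gripper value outside its range is refused whole. The fingers move at their own pace and stop on an object; the grip force is fixed at half the most. Time passes only in rows, so rows that do not move let the fingers close. It gives the time, the measured TCP pose, the force, the opening and the grip force at its end, in the units of the state.
- sense(): the state, without advancing time (a new reading comes with each control period).
- optics.read_camera(name): name is "scene" or "top" or "wrist"; returns a dict with "frame" (480x640x3 uint8, red, green, blue), "K" (3x3 intrinsics, pixels), "view" (4x4, takes a point from world to camera coordinates); the wrist camera has in their place "hand_eye" (4x4, takes a point from camera to tool coordinates, whose origin is the TCP and whose axes are the flange's). Camera axes: x right, y up, looking along -z (the intrinsics and any distortion apply to the point x, -y, -z); pixel columns grow to the right and rows downward; lengths in m; the calibration is good to about 2 mm. A picture is of the moment at which its call begins: read the wrist's pose just before it. There is no depth.
- env.hand_in(): hands the job in; it is judged then, once.
The state is a dict: "time_s": time; "q": joint angles; "joint_velocities": joint speeds; "effort": joint torques, N m; "eef_pos": TCP position; "tool_rot": TCP orientation; "force": force on the tool from outside, world axes, zero at the start; "ft_torque": the same for the moment, N m; "opening": finger opening in m; "gripper_force": force on a finger pad.
Only numpy, scipy, OpenCV 4.12 (cv2) and the standard library are available. Lean on these libraries where they do the work, as an engineer would, in place of code of your own. Each camera call takes 0.05 s, during which the arm holds its last target. There are 200 camera calls.

## Working session

There is one attempt and no reset: what is moved stays moved. The work goes in short steps, Python scripts to look and compute and a tool call to move; the robot and the scene stay as the last step left them, time stands still between calls to the robot, and variables do not carry over. Pictures are saved under pics/ and viewed, at most 10 in all, crops included, and the job is handed in when it is done.

Besides the shell and the picture viewer there is one more tool, called after "Request:" as name(argument=value, ...), one argument or row to a line, values as JSON. apply_moves: Moves the arm, as the interface text tells. Shifts and turns lie within -1 to 1; 1 stands for 2 cm of shift or 0.08 rad of turn. Its arguments: {"type":"object","properties":{"plan":{"type":"string"}},"required":["plan"]}

```bash
ls; mkdir -p pics; python3 - <<'E'
from rig import sense,optics,env
import cv2,numpy as np
np.set_printoptions(precision=4,suppress=True)
s=sense();print(s['time_s'],s['eef_pos'],s['tool_rot'],s['opening'])
for n in("scene","top"):
    c=optics.read_camera(n);cv2.imwrite(f"pics/{n}0.png",c["frame"][:,:,::-1]);print(n,c["K"],c["view"],c.keys())
E
```

```text
pics
0.0 [ 0.196  -0.5668  0.2495] [[ 0.9451  0.3267 -0.0002]
 [ 0.3267 -0.9451  0.0013]
 [ 0.0003 -0.0013 -1.    ]] 0.08534016360526352
scene [[450.4828   0.     318.235 ]
 [  0.     450.4828 242.8408]
 [  0.       0.       1.    ]] [[ 0.4095  0.9123  0.0114 -0.2336]
 [-0.8215  0.3633  0.4395  0.3804]
 [ 0.3968 -0.1893  0.8982 -1.5885]
 [ 0.      0.      0.      1.    ]] dict_keys(['frame', 'K', 'view'])
top [[551.4613   0.     317.7641]
 [  0.     551.4613 234.2999]
 [  0.       0.       1.    ]] [[ 0.0117 -0.9999  0.0082 -0.0217]
 [ 0.9971  0.0123  0.0746 -0.5395]
 [-0.0747  0.0073  0.9972 -1.4374]
 [ 0.      0.      0.      1.    ]] dict_keys(['frame', 'K', 'view'])
```

View pics/scene0.png

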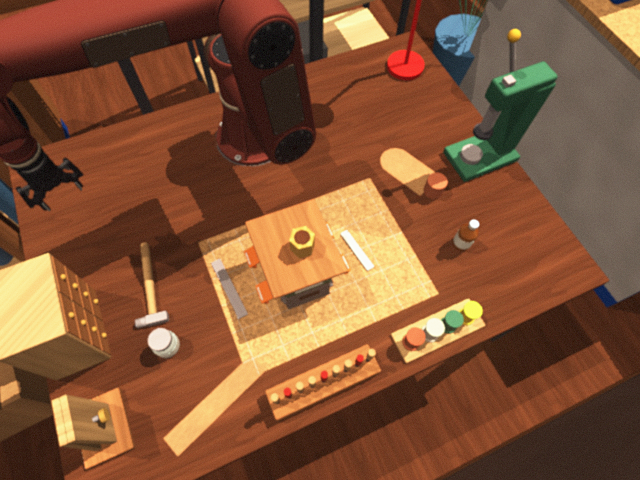

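View pics/top0.png

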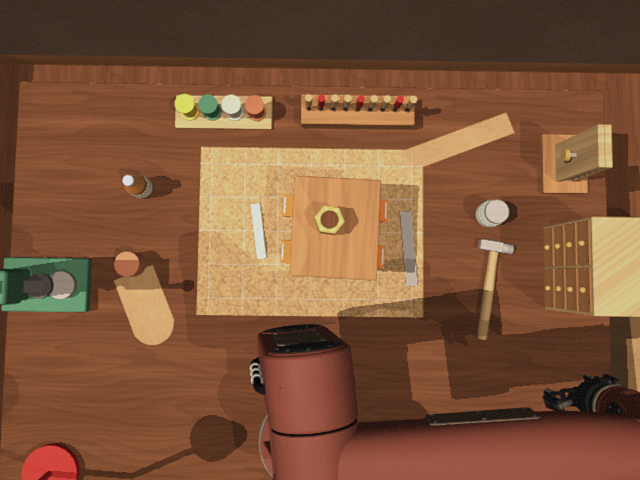

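The top view shows the board with corners at about (294,177), (381,180), (377,279) and (291,275). The left clips are at x≈287 and the right clips at x≈383. The ruler is at about (408,248), the bone folder at (259,230) and the hex weight at (330,220). The scene view agrees. Next I'll measure the case pose and look through the wrist camera.

```bash
cat > h.py <<'E'
import numpy as np,cv2
from rig import sense,optics,env
np.set_printoptions(precision=4,suppress=True)
def ray(c,uv,z):
    K,V=c["K"],c["view"];d=np.linalg.inv(K)@[uv[0],uv[1],1.];d=V[:3,:3].T@(d*[1,-1,-1])
    o=-V[:3,:3].T@V[:3,3];return o+d*(z-o[2])/d[2]
def proj(c,P,V=None):
    V=c["view"] if V is None else V
    p=np.atleast_2d(P)@V[:3,:3].T+V[:3,3];p=p*[1,-1,-1];q=p@c["K"].T;return q[:,:2]/q[:,2:]
E
python3 - <<'E'
from h import *
from scipy.optimize import least_squares
c=optics.read_camera("top");g=c["frame"]
hsv=cv2.cvtColor(g,cv2.COLOR_RGB2HSV)
print(hsv[200,310],hsv[260,350],hsv[200,287],hsv[250,287],hsv[300,300],hsv[200,250],hsv[210,383])
gray=cv2.GaussianBlur(cv2.cvtColor(g,cv2.COLOR_RGB2LAB),(3,3),0).astype(float)
def edges(p0,p1,n):
    # strongest lab change along normal
    out=[]
    p0,p1=np.array(p0,float),np.array(p1,float);nn=np.array([-(p1-p0)[1],(p1-p0)[0]]);nn/=np.linalg.norm(nn)
    for t in np.linspace(.08,.92,n):
        b=p0+t*(p1-p0);s=np.arange(-6,6.01,.5);q=(b+s[:,None]*nn).astype(np.float32)
        v=np.stack([cv2.remap(gray[:,:,k].astype(np.float32),q[:,:1],q[:,1:],1)[:,0] for k in range(3)],1)
        d=np.linalg.norm(v[2:]-v[:-2],axis=1);out.append(b+s[1:-1][d.argmax()]*nn)
    return np.array(out)
C=[(294,177),(381,180),(377,279),(291,275)]
L=[]
for i in range(4):
    e=edges(C[i],C[(i+1)%4],40);f=cv2.fitLine(e.astype(np.float32),cv2.DIST_WELSCH,0,.01,.01).ravel();L.append(f)
def inter(a,b):
    A=np.array([a[:2],-b[:2]]).T;t=np.linalg.solve(A,b[2:]-a[2:]);return a[2:]+t[0]*a[:2]
P=[inter(L[i-1],L[i]) for i in range(4)];W=np.array([ray(c,p,.192) for p in P])
print(np.array(P));print(W,W.mean(0));print([np.linalg.norm(W[i]-W[i-1]) for i in range(4)])
x=(W[0]+W[1]-W[2]-W[3])[:2];y=(W[0]+W[3]-W[1]-W[2])[:2]
print("yaw",np.arctan2(x[1],x[0]),np.arctan2(-y[0],y[1]))
w=optics.read_camera("wrist");print(w["hand_eye"],w["K"],env.nose_length);cv2.imwrite("pics/w0.png",w["frame"][:,:,::-1])
cv2.imwrite("pics/topc.png",cv2.resize(g[140:320,230:430],None,fx=3,fy=3,interpolation=2)[:,:,::-1])
E
```

```text
[ 14 143 201] [ 15 136 216] [ 16 174 214] [ 16 171 216] [ 18 119 215] [ 19 112 216] [ 12 199 190]
[[294.3907 174.6438]
 [379.2118 179.2281]
 [376.6143 280.5488]
 [288.578  275.787 ]]
[[ 0.6667  0.0426  0.192 ]
 [ 0.6584 -0.1568  0.192 ]
 [ 0.421  -0.1516  0.192 ]
 [ 0.4296  0.0525  0.192 ]] [ 0.5439 -0.0533  0.192 ]
[np.float64(0.23725578358354088), np.float64(0.19962462142660667), np.float64(0.23746507580185813), np.float64(0.20435271718879552)]
yaw -0.0319643331351678 -0.041811236146230446
[[ 0.0002  0.9648  0.2631  0.0672]
 [ 1.     -0.0003  0.0003  0.0005]
 [ 0.0004  0.2631 -0.9648 -0.1248]
 [ 0.      0.      0.      1.    ]] [[427.3535   0.     321.9602]
 [  0.     427.3535 239.9884]
 [  0.       0.       1.    ]] 0.019
```

View pics/w0.png

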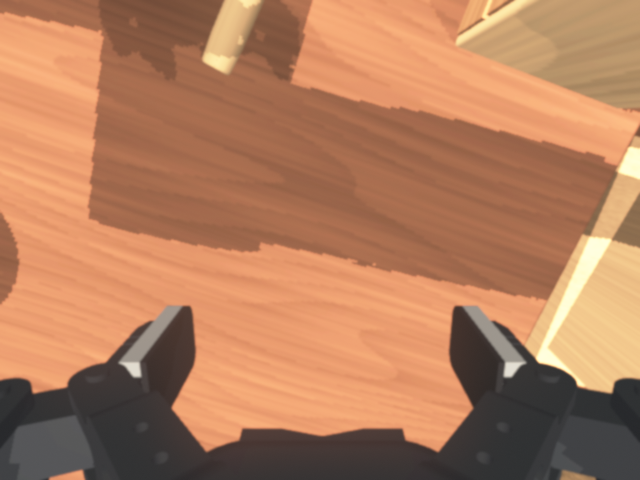

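The wrist view shows an open two-finger gripper with wide knuckles at the left and right picture edges (tips near (170,330) and (475,330)), over bare table. The case is centred at about (0.544, -0.053) with a yaw of about -0.037. The moves have no tilt axis, so I'll push toward the reach limit to see whether the arm leans there and keeps the lean.

Request:
apply_moves(
  plan="1 0 0.5 -1 0;1 0 0.5 -1 0;1 0 0.5 -1 0;1 0 0.5 -1 0;1 0 0.5 -1 0;1 0 0.5 -1 0;1 0 0.5 -1 0;1 0 0.5 -1 0;1 0 0.5 -1 0;1 0 0.5 -1 0;1 0 0.5 -1 0;1 0 0.5 -1 0",
)

```text
time_s: 1.2
eef_pos: [0.2235, -0.6475, 0.4556]
tool_rot: [[0.945, 0.326, 0.01], [0.327, -0.945, -0.035], [-0.002, 0.036, -0.999]]
force: [1.1, -0.8, 0.3]
opening: 0.085
gripper_force: 0.0
```

```bash
python3 -c "
from h import *
s=sense();print(s['time_s'],s['q'],s['eef_pos']);print(s['tool_rot'])"
```

```text
1.2 [-1.4309  0.6374  1.1532  2.0505  0.0051  1.3781] [ 0.2235 -0.6475  0.4556]
[[ 0.9452  0.3264  0.01  ]
 [ 0.3265 -0.9445 -0.0351]
 [-0.002   0.0364 -0.9993]]
```

View pics/topc.png

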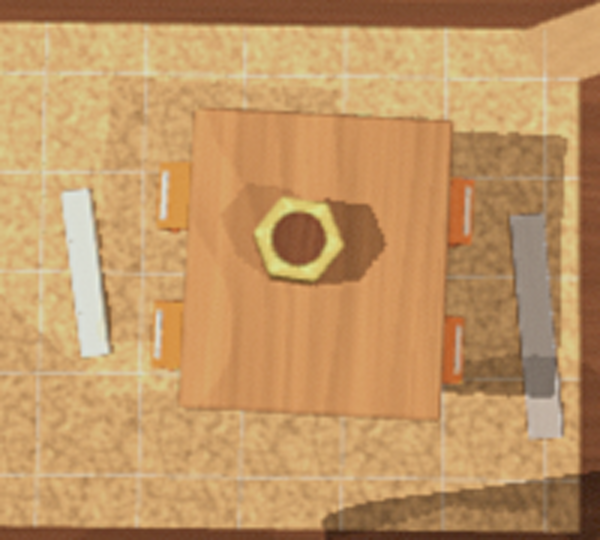

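The crop shows all four clips open beyond the board edges. Left clips are at about (174,195) and (168,335), right clips at (460,212) and (454,350). The arm does lean at its limit (about 0.036 rad so far), so I'll carry on and swing to straight right of the base, where the lean will point along -y.

Request:
apply_moves(
  plan="1 -1 -0.2 0 0;1 -1 -0.2 0 0;1 -1 -0.2 0 0;1 -1 -0.2 0 0;1 -1 -0.2 0 0;1 -1 -0.2 0 0;1 -1 -0.2 0 0;1 -1 -0.2 0 0;1 -1 0 0 0;1 -1 0 0 0;1 -1 0 0 0;1 -1 0 0 0",
)

```text
time_s: 2.2
eef_pos: [-0.0147, -0.6903, 0.4537]
tool_rot: [[0.945, 0.326, 0.009], [0.326, -0.944, -0.046], [-0.006, 0.046, -0.999]]
force: [-0.0, -0.2, -0.9]
opening: 0.0856
gripper_force: 0.0
```

Request:
apply_moves(
  plan="-1 0 0 -1 0;-1 0 0 -1 0;-1 0 0 -1 0;-1 0 0 -1 0;-1 0 0 -1 0;-1 0 0 -1 0",
)

```text
time_s: 2.7
eef_pos: [-0.0125, -0.638, 0.5322]
tool_rot: [[0.945, 0.327, 0.004], [0.326, -0.94, -0.1], [-0.028, 0.096, -0.995]]
force: [1.7, 8.2, -0.4]
opening: 0.0123
gripper_force: 0.0
```

```bash
python3 -c "
from h import *
s=sense();print(s['time_s'],s['q'],s['eef_pos']);print(s['tool_rot'])"
```

```text
2.7 [-1.8076  0.5185  1.1556  2.1117  0.0277  1.002 ] [-0.0125 -0.638   0.5322]
[[ 0.945   0.327   0.0044]
 [ 0.3258 -0.9402 -0.0998]
 [-0.0285  0.0958 -0.995 ]]
```

Request:
apply_moves(
  plan="-1 0 0 -1 0;-1 0 0 -1 0;-1 0 0 -1 0;-1 0 0 -1 0;-1 0 0 -1 0;-1 0 0 -1 0;-1 0 0 -1 0;-1 0 0 -1 0;-1 0 0 -1 0;-1 0 0 -1 0;-1 0 0 -1 0;-1 0 0 -1 0",
)

```text
time_s: 3.7
eef_pos: [-0.0064, -0.5847, 0.645]
tool_rot: [[0.944, 0.329, -0.039], [0.305, -0.91, -0.281], [-0.127, 0.253, -0.959]]
force: [0.1, 0.8, -0.5]
opening: -0.0001
gripper_force: 0.0
```

```bash
python3 -c "
from h import *
s=sense();print(s['time_s'],s['q'],s['eef_pos']);print(s['tool_rot'])"
```

```text
3.7 [-1.8213  0.3292  1.1546  2.1107  0.0321  0.9952] [-0.0064 -0.5847  0.645 ]
[[ 0.9436  0.3287 -0.0387]
 [ 0.3055 -0.9099 -0.2807]
 [-0.1275  0.253  -0.959 ]]
```

Request:
apply_moves(
  plan="-1 0 0 -1 0;-1 0 0 -1 0;-1 0 0 -1 0;-1 0 0 -1 0;-1 0 0 -1 0;-1 0 0 -1 0;-1 0 0 -1 0;-1 0 0 -1 0;-1 0 0 -1 0;-1 0 0 -1 0;-1 0 0 -1 0;-1 0 0 -1 0",
)

```text
time_s: 4.7
eef_pos: [0.0126, -0.5103, 0.7464]
tool_rot: [[0.937, 0.339, -0.086], [0.266, -0.852, -0.451], [-0.226, 0.4, -0.888]]
force: [-0.4, 0.5, -0.3]
opening: 0.0003
gripper_force: 0.0
```

Request:
apply_moves(
  plan="-1 0 0 -1 0;-1 0 0 -1 0;-1 0 0 -1 0;-1 0 0 -1 0;-1 0 0 -1 0;-1 0 0 -1 0",
)

```text
time_s: 5.2
eef_pos: [0.0276, -0.4658, 0.7907]
tool_rot: [[0.932, 0.346, -0.109], [0.24, -0.814, -0.529], [-0.272, 0.467, -0.841]]
force: [1.3, 0.3, -1.1]
opening: -0.0001
gripper_force: 0.0
```

```bash
python3 -c "
from h import *
s=sense();print(s['time_s'],s['q'],s['eef_pos']);print(s['tool_rot'])"
```

```text
5.2 [-1.8031  0.0437  1.1546  2.1107  0.0157  1.019 ] [ 0.0276 -0.4658  0.7907]
[[ 0.9318  0.3461 -0.1092]
 [ 0.2402 -0.8136 -0.5295]
 [-0.2721  0.4672 -0.8413]]
```

The lean is now 0.57 rad toward -y and it persists, which suits the left clips. I'll write a helper that converts case-frame targets into tool-axis units.

```bash
cat > go.py <<'E'
# usage: go.py x,y,z [x,y,z ...] : TCP targets in case frame (mm) -> tool-axis shifts in 2 cm units, after a turn of T units
import sys
from h import *
a=-0.037;O=np.array([.5439,-.0533,0]);Rc=np.array([[np.cos(a),-np.sin(a),0],[np.sin(a),np.cos(a),0],[0,0,1]])
s=sense();p,R=np.array(s['eef_pos']),np.array(s['tool_rot'])
print("t",s['time_s'],"case pos",Rc.T@(p-O)*1e3,"F(case)",Rc.T@s['force'],"q",s['q']);print(Rc.T@R)
for t in sys.argv[1:]:
    w=O+Rc@(np.array(eval(t))/1e3);d=R.T@(w-p)/.02;print(t,"units",d.round(2),"max",abs(d).max().round(1));p=w
E
python3 go.py -58,170,400 -58,150,150
```

```text
t 5.2 case pos [-500.7339 -431.3033  790.7428] F(case) [ 1.2401  0.3504 -1.1355] q [-1.8031  0.0437  1.1546  2.1107  0.0157  1.019 ]
[[ 0.9223  0.376  -0.0895]
 [ 0.2745 -0.8003 -0.5331]
 [-0.2721  0.4672 -0.8413]]
-58,170,400 units [ 33.98 -24.86  -1.57] max 34.0
-58,150,150 units [ 3.13 -5.04 11.05] max 11.0
```

Request:
apply_moves(
  plan="-1 1 -0.7 0 0;-1 1 -0.7 0 0;-1 1 -0.7 0 0;-1 1 -0.7 0 0;-1 1 -0.7 0 0;-1 1 -0.7 0 0;-1 1 -0.7 0 0;-1 1 -0.7 0 0;-1 1 -0.7 0 0;-1 1 -0.7 0 0;-1 1 -0.7 0 0;-1 1 -0.7 0 0",
)

```text
time_s: 6.2
eef_pos: [0.1912, -0.2729, 0.6484]
tool_rot: [[0.932, 0.345, -0.108], [0.24, -0.814, -0.53], [-0.271, 0.468, -0.841]]
force: [0.7, -0.1, 0.1]
opening: 0.0005
gripper_force: 0.0
```

Request:
apply_moves(
  plan="-1 1 -0.7 0 0;-1 1 -0.7 0 0;-1 1 -0.7 0 0;-1 1 -0.7 0 0;-1 1 -0.7 0 0;-1 1 -0.7 0 0;-1 1 -0.7 0 0;-1 1 -0.7 0 0;-1 1 -0.7 0 0;-1 1 -0.7 0 0;-1 1 -0.7 0 0;-1 1 -0.7 0 0",
)

```text
time_s: 7.2
eef_pos: [0.357, -0.0785, 0.5047]
tool_rot: [[0.932, 0.346, -0.108], [0.241, -0.814, -0.529], [-0.27, 0.467, -0.842]]
force: [1.1, -0.7, 0.4]
opening: -0.0003
gripper_force: 0.0
```

```bash
python3 go.py -58,170,400 -58,150,150
```

```text
t 7.2 case pos [-185.8065  -32.1118  504.7339] F(case) [ 1.1636 -0.6438  0.393 ] q [-0.152  -0.3231  0.0985  2.0238 -0.5689  2.6745]
[[ 0.9225  0.3758 -0.0881]
 [ 0.2754 -0.8006 -0.5321]
 [-0.2705  0.4667 -0.8421]]
-58,170,400 units [10.09 -8.13 -1.53] max 10.1
-58,150,150 units [ 3.11 -5.03 11.06] max 11.1
```

Request:
apply_moves(
  plan="-1 0 0 0 -1;-1 0 0 0 -1;-1 0 0 0 -1;-1 0 0 0 -1;-1 0 0 0 -1;-1 0 0 0 -1;-1 0 0 0 -1;-1 0 0 0 -1;-1 0 0 0 -1;-1 0 0 0 -1;-1 0 0 0 -1;-1 0 0 0 -1",
)

```text
time_s: 8.2
eef_pos: [0.3565, -0.0796, 0.5053]
tool_rot: [[0.248, 0.963, -0.108], [0.806, -0.267, -0.528], [-0.537, 0.044, -0.842]]
force: [-0.4, -0.4, -0.2]
opening: 0.0004
gripper_force: 0.0
```

```bash
python3 go.py -58,170,350 -58,150,150
```

```text
t 8.2 case pos [-186.3081  -33.1933  505.3474] F(case) [-0.369  -0.388  -0.2495] q [-0.1552 -0.3246  0.0987  2.0238 -0.5688  1.7072]
[[ 0.2176  0.972  -0.0883]
 [ 0.8147 -0.2308 -0.5319]
 [-0.5374  0.0438 -0.8422]]
-58,170,350 units [13.85  3.55  0.57] max 13.8
-58,150,150 units [ 4.56 -0.21  8.95] max 9.0
```

Request:
apply_moves(
  plan="-1 1 0.25 0 0;-1 1 0.25 0 0;-1 1 0.25 0 0;-1 1 0.25 0 0;-1 1 0.25 0 0;-1 1 0.25 0 0;-1 1 0.25 0 0;-1 1 0.25 0 0;-1 1 0.25 0 0;-1 1 0.25 0 0;-1 1 0.25 0 0;-1 1 0.25 0 0",
)

```text
time_s: 9.2
eef_pos: [0.4749, 0.0983, 0.3784]
tool_rot: [[0.251, 0.962, -0.108], [0.805, -0.27, -0.528], [-0.537, 0.046, -0.842]]
force: [0.9, 0.0, -1.4]
opening: -0.0
gripper_force: 0.0
```

Request:
apply_moves(
  plan="-1 1 0.25 0 0;-1 1 0.25 0 0;-1 0.5 0 1 0;-1 0.5 0 1 0;-1 0.5 0 1 0;-1 0.5 0 1 0;-1 0.5 0 1 0;-1 0.5 0 1 0",
)

```text
time_s: 9.87
eef_pos: [0.4961, 0.1118, 0.2236]
tool_rot: [[0.251, 0.962, -0.108], [0.805, -0.27, -0.528], [-0.537, 0.046, -0.842]]
force: [0.3, -0.4, -0.2]
opening: 0.0
gripper_force: 0.0
```

```bash
python3 go.py -58,150,140 -58,137,95 -58,125,80 -58,115,69 -58,104,63; python3 - <<'E'
from h import *
g=optics.read_camera("wrist")["frame"];cv2.imwrite("pics/w1.png",g[:,:,::-1])
E
```

```text
t 9.8667 case pos [-53.851  163.2231 223.5621] F(case) [ 0.3652 -0.4148 -0.2376] q [ 0.2393  0.1759  0.0366  1.6983 -0.5092  2.1666]
[[ 0.2213  0.9712 -0.0885]
 [ 0.814  -0.2339 -0.5318]
 [-0.5371  0.0456 -0.8423]]
-58,150,140 units [ 1.66 -0.24  3.89] max 3.9
-58,137,95 units [0.68 0.05 2.24] max 2.2
-58,125,80 units [-0.09  0.11  0.95] max 1.0
-58,115,69 units [-0.11  0.09  0.73] max 0.7
-58,104,63 units [-0.29  0.11  0.55] max 0.5
```

View pics/w1.png

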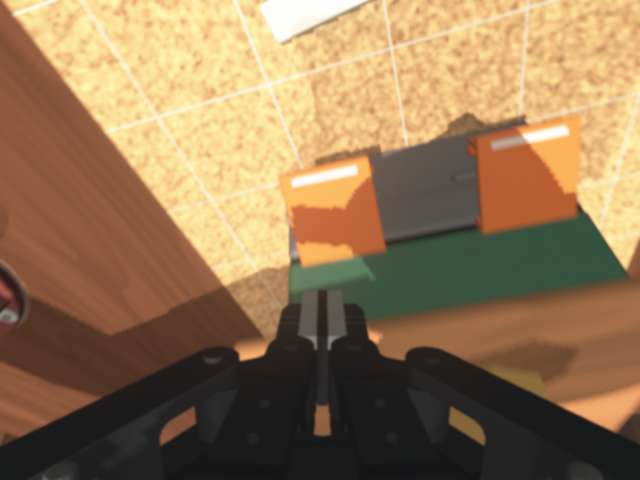

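The wrist view shows both left clips open. The near clip's free edge runs (281,174)–(368,157) and the far one's (477,137)–(579,117). The fingertips are at (323,300) beside the board edge. I'll check the case pose against these corners.

```bash
python3 - <<'E'
from h import *
from scipy.optimize import least_squares
s=sense();c=optics.read_camera("wrist");T=np.eye(4);T[:3,:3]=s['tool_rot'];T[:3,3]=s['eef_pos']
V=np.linalg.inv(T@c["hand_eye"])
obs=np.array([(281,174),(368,157),(477,137),(579,117)],float)
def f(v):
    a=v[3];O=[.5439+v[0],-.0533+v[1]];R=np.array([[np.cos(a),-np.sin(a)],[np.sin(a),np.cos(a)]]);P=[]
    for hx,th in((-.058,v[2]),(.058,v[4])):
        for e in(-.028,.028):
            y=.072+.060*np.sin(th)+.0115*np.cos(th);z=.106-.060*np.cos(th)+.0115*np.sin(th)
            P.append([*(O+R@[hx+e,y]),z])
    return proj(c,np.array(P),V)
g=lambda v:np.r_[(f(v)-obs).ravel(),v[:2]/.003*2,(v[3]+.037)/.01*2]
r=least_squares(g,[0,0,1.,-.037,1.]);print(r.x,(f(r.x)-obs).round(1).tolist())
E
```

```text
[-0.0001 -0.0061  0.9082 -0.0418  1.08  ] [[-0.7, 0.6], [0.9, -1.4], [-2.0, 0.9], [1.3, -1.5]]
```

Request:
apply_moves(
  plan="-1 0.4 -0.05 1 0;-1 0.4 -0.05 1 0;-1 0.4 -0.05 1 0;-1 0.4 -0.05 0.9 0;-1 0.25 0 0.8 0;-1 0.25 0 0.8 0;-1 0.2 0 0.7 0;-1 -0.05 0.05 0.5 0;-1 -0.05 0.05 0.5 0",
)

```text
time_s: 10.72
eef_pos: [0.4902, 0.0717, 0.0802]
tool_rot: [[0.251, 0.962, -0.108], [0.805, -0.269, -0.528], [-0.537, 0.046, -0.842]]
force: [-0.8, 0.9, 0.3]
opening: -0.0001
gripper_force: 0.5
```

```bash
python3 go.py -58,115,69 -58,106,63 -58,102,61
```

```text
t 10.7167 case pos [-58.29   122.8785  80.1988] F(case) [-0.8681  0.9107  0.3431] q [ 0.1715  0.1732 -0.2289  1.3975 -0.5257  2.0907]
[[ 0.2212  0.9712 -0.0881]
 [ 0.8141 -0.2337 -0.5316]
 [-0.5369  0.0459 -0.8424]]
-58,115,69 units [-0.02  0.08  0.68] max 0.7
-58,106,63 units [-0.21  0.09  0.49] max 0.5
-58,102,61 units [-0.11  0.04  0.19] max 0.2
```

Request:
apply_moves(
  plan="-1 0 0.05 0.35 0;-1 0 0.05 0.3 0;-1 -0.15 0.05 0.25 0;-1 -0.15 0.05 0.2 0;-1 -0.15 0 0.1 0;-1 0 0 0 0",
)

```text
time_s: 11.22
eef_pos: [0.4889, 0.0504, 0.0646]
tool_rot: [[0.252, 0.962, -0.108], [0.805, -0.27, -0.528], [-0.537, 0.046, -0.843]]
force: [0.5, 0.2, 0.1]
opening: 0.0
gripper_force: 0.0
```

```bash
python3 go.py -58,102,65 -58,99,65 -58,96,65
```

```text
t 11.2167 case pos [-58.8419 101.582   64.6142] F(case) [0.486  0.2489 0.1197] q [ 0.1332  0.1532 -0.2796  1.3456 -0.5335  2.048 ]
[[ 0.2216  0.9711 -0.0887]
 [ 0.8141 -0.2343 -0.5313]
 [-0.5367  0.0455 -0.8425]]
-58,102,65 units [ 0.02  0.04 -0.03] max 0.0
-58,99,65 units [-0.12  0.04  0.08] max 0.1
-58,96,65 units [-0.12  0.04  0.08] max 0.1
```

Request:
apply_moves(
  plan="-1 -0.12 0 0.08 0;-1 0 0 0 0",
)

```text
time_s: 11.38
eef_pos: [0.488, 0.0475, 0.0647]
tool_rot: [[0.251, 0.962, -0.109], [0.805, -0.27, -0.529], [-0.538, 0.045, -0.842]]
force: [-1.0, 1.0, 0.0]
opening: -0.0001
gripper_force: 0.0
```

Request:
apply_moves(
  plan="-1 -0.12 0 0.08 0;-1 0 0 0 0",
)

```text
time_s: 11.55
eef_pos: [0.4877, 0.0457, 0.0645]
tool_rot: [[0.252, 0.962, -0.107], [0.806, -0.27, -0.527], [-0.535, 0.046, -0.843]]
force: [1.0, 6.0, 1.3]
opening: 0.0
gripper_force: 3.2
```

```bash
python3 - <<'E'
from h import *
g=optics.read_camera("wrist")["frame"];cv2.imwrite("pics/w2.png",g[:,:,::-1])
E
```

```text
(no output)
```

View pics/w2.png

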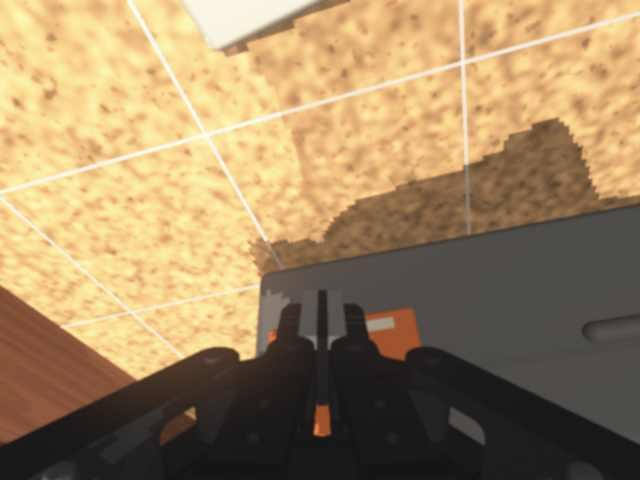

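The wrist view shows the near-left clip down under the fingertips, with its free edge near (395,318). I'll press a bit more to be sure it has snapped.

Request:
apply_moves(
  plan="-1 -0.12 0 0.08 0;-1 0 0 0 0",
)

```text
time_s: 11.77
eef_pos: [0.4876, 0.0449, 0.0646]
tool_rot: [[0.252, 0.962, -0.105], [0.809, -0.269, -0.523], [-0.531, 0.047, -0.846]]
force: [3.4, 20.6, 2.9]
opening: -0.0
gripper_force: 10.3
```

Request:
apply_moves(
  plan="-1 -0.12 0 0.08 0;-1 0 0 0 0",
)

```text
time_s: 11.93
eef_pos: [0.4876, 0.0442, 0.0646]
tool_rot: [[0.252, 0.962, -0.103], [0.812, -0.268, -0.519], [-0.527, 0.047, -0.848]]
force: [4.2, 36.4, 6.2]
opening: -0.0003
gripper_force: 18.0
```

The clip is firmly home: 36 N against a solid stop, at the expected depth allowing for a -6 mm case offset in y. I'll retract along the tool axis. Meanwhile I'll locate the lamp and machine on the left, since I need to lean the other way there.

Request:
apply_moves(
  plan="-1 0.3 0 0 0;-1 0.2 0 -0.6 0;-1 0.1 0 -1 0;-1 0 0 -1 0;-1 0 0 -1 0;-1 0 0 -1 0;-1 0 0 -1 0;-1 0 0 -1 0;-1 0 0 -1 0;-1 0 0 -1 0",
)

```text
time_s: 12.77
eef_pos: [0.5073, 0.1404, 0.2035]
tool_rot: [[0.251, 0.962, -0.109], [0.805, -0.27, -0.528], [-0.538, 0.045, -0.842]]
force: [-0.3, -0.3, -0.4]
opening: -0.0003
gripper_force: 0.0
```

```bash
sed -i 's/a=-0.037;O=np.array(\[.5439,-.0533,0\])/a=-0.042;O=np.array([.5438,-.0594,0])/' go.py; python3 go.py; python3 - <<'E'
from h import *
c=optics.read_camera("scene");t=optics.read_camera("top")
b=ray(c,(407,62),0);print("lamp",b,ray(t,(50,468),0));print("pole px",proj(c,[b+[0,0,h] for h in(0,.2,.4,.6)]))
for p in((45,285),(90,258),(140,190),(240,470)):print(p,ray(t,p,.0))
cv2.imwrite("pics/s2.png",c["frame"][:,:,::-1])
E
```

```text
t 12.7667 case pos [-44.8779 198.048  203.4648] F(case) [-0.3101 -0.3316 -0.4307] q [ 0.2816  0.2609  0.0947  1.6946 -0.4977  2.2132]
[[ 0.217   0.9723 -0.0865]
 [ 0.8148 -0.2291 -0.5326]
 [-0.5376  0.0451 -0.842 ]]
lamp [-0.0946  0.6775  0.    ] [-0.0737  0.6704  0.    ]
pole px [[ 407.       62.    ]
 [ 417.776    16.225 ]
 [ 431.3274  -41.3392]
 [ 448.8848 -115.9202]]
(45, 285) [0.3976 0.7061 0.    ]
(90, 258) [0.4705 0.5903 0.    ]
(140, 190) [0.6548 0.464  0.    ]
(240, 470) [-0.0743  0.1792  0.    ]
```

View pics/s2.png

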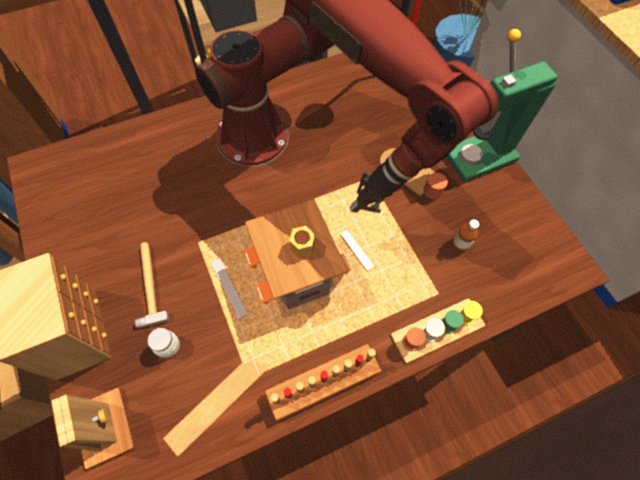

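The scene view shows the arm clear of the left side of the case. The right clips are at (252,257) and (264,290), both still open. The lamp pole stands at about (-0.08, 0.67). I'll back out along the tool axis while turning the camera side around.

Request:
apply_moves(
  plan="-1 0 0 -1 -1;-1 0 0 -1 -1;-1 0 0 -1 -1;-1 0 0 -1 -1;-1 0 0 -1 -1;-1 0 0 -1 -1;-1 0 0 -1 -1;-1 0 0 -1 -1;-1 0 0 -1 -1;-1 0 0 -1 -1;-1 0 0 -1 -1;-1 0 0 -1 -1",
)

```text
time_s: 13.87
eef_pos: [0.5228, 0.2483, 0.3768]
tool_rot: [[-0.648, 0.758, -0.069], [0.675, 0.53, -0.513], [-0.352, -0.379, -0.856]]
force: [0.0, 0.6, 0.2]
opening: -0.0002
gripper_force: 0.0
```

```bash
cat > gw.py <<'E'
# like go.py, targets in world mm
import sys
from h import *
s=sense();p,R=np.array(s['eef_pos']),np.array(s['tool_rot']);print(s['time_s'],p,s['q']);print(R)
for t in sys.argv[1:]:
    w=np.array(eval(t))/1e3;d=R.T@(w-p)/.02;print(t,"units",d.round(2),"max",abs(d).max().round(1));p=w
E
python3 gw.py 170,420,550
```

```text
13.8667 [0.5228 0.2483 0.3768] [ 0.4338  0.5426  0.7674  2.1097 -0.4512  1.3891]
[[-0.6482  0.7584 -0.069 ]
 [ 0.6752  0.5305 -0.5125]
 [-0.3521 -0.3788 -0.8559]]
170,420,550 units [ 14.18 -12.1  -10.59] max 14.2
```

Request:
apply_moves(
  plan="-1 1 -0.65 -0.4 0;-1 1 -0.65 -0.4 0;-1 1 -0.65 -0.4 0;-1 1 -0.65 -0.4 0;-1 1 -0.65 -0.4 0;-1 1 -0.65 -0.4 0;-1 1 -0.65 -0.4 0;-1 1 -0.65 -0.4 0;-1 1 -0.65 -0.4 0;-1 1 -0.65 -0.4 0;-1 1 -0.65 -0.4 0;-1 1 -0.65 -0.4 0",
)

```text
time_s: 14.87
eef_pos: [0.2526, 0.3508, 0.3768]
tool_rot: [[-0.645, 0.764, -0.016], [0.678, 0.563, -0.472], [-0.352, -0.316, -0.881]]
force: [0.2, 0.4, 0.1]
opening: 0.0002
gripper_force: 0.0
```

```bash
python3 gw.py 170,420,450
```

```text
14.8667 [0.2526 0.3508 0.3768] [ 0.8449  0.1445  0.2914  2.1095 -0.3063  1.7801]
[[-0.6449  0.7641 -0.0162]
 [ 0.6785  0.5626 -0.4724]
 [-0.3519 -0.3156 -0.8812]]
170,420,450 units [ 3.73 -2.37 -4.8 ] max 4.8
```

Request:
apply_moves(
  plan="-1 1 -0.5 -0.4 0;-1 1 -0.5 -0.4 0;-1 1 -0.5 -0.4 0;-1 1 -0.5 -0.4 0;-1 1 -0.5 -0.4 0;-1 1 -0.5 -0.4 0;-1 1 -0.5 -0.4 0;-1 1 -0.5 -0.4 0;-1 0 0 -1 -1;-1 0 0 -1 -1;-1 0 0 -1 -1;-1 0 0 -1 -1",
)

```text
time_s: 15.87
eef_pos: [0.0987, 0.452, 0.3808]
tool_rot: [[-0.855, 0.518, 0.03], [0.469, 0.798, -0.379], [-0.22, -0.31, -0.925]]
force: [0.5, -0.2, 0.3]
opening: -0.0001
gripper_force: 0.0
```

Request:
apply_moves(
  plan="-1 0 0 -1 -1;-1 0 0 -1 -1;-1 0 0 -1 -1;-1 0 0 -1 -1;-1 0 0 -1 -1;-1 0 0 -1 -1;-1 0 0 -1 -1;-1 0 0 -1 -1;-1 0 0 -1 -1;-1 0 0 -1 -1;-1 0 0 -1 -1;-1 0 0 -1 -1",
)

```text
time_s: 16.87
eef_pos: [0.0995, 0.4859, 0.4594]
tool_rot: [[-0.906, -0.412, 0.097], [-0.423, 0.882, -0.207], [-0.0, -0.229, -0.973]]
force: [0.3, -0.8, -0.2]
opening: 0.0002
gripper_force: 0.0
```

```bash
python3 gw.py 100,500,600
```

```text
16.8667 [0.0995 0.4859 0.4594] [ 1.2013  0.1828  0.5605  2.1096 -0.1659  0.7782]
[[-0.9062 -0.4117  0.0969]
 [-0.4229  0.8822 -0.2072]
 [-0.0002 -0.2287 -0.9735]]
100,500,600 units [-0.32 -0.99 -6.99] max 7.0
```

Request:
apply_moves(
  plan="-1 0.2 0 -1 0;-1 0.2 0 -1 0;-1 0.2 0 -1 0;-1 0.2 0 -1 0;-1 0 0 -1 -1;-1 0 0 -1 -1;-1 0 0 -1 -1;-1 0 0 -1 -1;-1 0 0 -1 -1;-1 0 0 -1 -1;-1 0 0 -1 -1;-1 0 0 -1 -1",
)

```text
time_s: 17.87
eef_pos: [0.0721, 0.4823, 0.5472]
tool_rot: [[-0.457, -0.875, 0.159], [-0.888, 0.46, -0.024], [-0.052, -0.153, -0.987]]
force: [0.3, -0.0, 0.1]
opening: -0.0003
gripper_force: 0.0
```

Request:
apply_moves(
  plan="-1 0 0 -1 -1;-1 0 0 -1 -1;-1 0 0 -1 -1;-1 0 0 -1 -1;-1 0 0 -1 -1;-1 0 0 -1 -1;-1 0 0 -1 0;-1 0 0 -1 0;-1 0 0 -1 0;-1 0 0 -1 0;-1 0 0 -1 0;-1 0 0 -1 0",
)

```text
time_s: 18.87
eef_pos: [0.0494, 0.4568, 0.6344]
tool_rot: [[0.029, -0.976, 0.216], [-0.988, 0.005, 0.156], [-0.153, -0.218, -0.964]]
force: [0.1, 0.5, -0.7]
opening: 0.0001
gripper_force: 0.0
```

```bash
python3 gw.py 100,500,600
```

```text
18.8667 [0.0494 0.4568 0.6344] [ 1.2807 -0.022   0.7336  2.1107 -0.1634 -0.3197]
[[ 0.0288 -0.9759  0.2163]
 [-0.9878  0.0054  0.1558]
 [-0.1532 -0.2181 -0.9638]]
100,500,600 units [-1.8  -2.08  2.54] max 2.5
```

Request:
apply_moves(
  plan="-1 0 0.7 -1 0;-1 0 0.7 -1 0;-1 0 0.7 -1 0;-1 0 0.7 -1 0;-1 0 0.7 -1 0;-1 0 0.7 -1 0;-1 0 0.3 -1 0;-1 0 0.3 -1 0;-1 0 0.3 -1 0;-1 0 0.3 -1 0;-1 0 0.3 -1 0;-1 0 0.3 -1 0",
)

```text
time_s: 19.87
eef_pos: [-0.0912, 0.4102, 0.6906]
tool_rot: [[0.071, -0.971, 0.228], [-0.942, 0.01, 0.334], [-0.327, -0.239, -0.914]]
force: [0.2, 1.0, 0.9]
opening: -0.0001
gripper_force: 0.0
```

Request:
apply_moves(
  plan="-1 0 0 -1 0;-1 0 0 -1 0;-1 0 0 -1 0;-1 0 0 -1 0;-1 0 0 -1 0;-1 0 0 -1 0;-1 0 0 -1 0;-1 0 0 -1 0;-1 0 0 -1 0;-1 0 0 -1 0;-1 0 0 -1 0;-1 0 0 -1 0",
)

```text
time_s: 20.87
eef_pos: [-0.1069, 0.3415, 0.7624]
tool_rot: [[0.113, -0.972, 0.206], [-0.863, 0.007, 0.504], [-0.492, -0.234, -0.839]]
force: [-0.6, 0.6, -0.2]
opening: 0.0001
gripper_force: 0.0
```

```bash
python3 gw.py 100,500,600;python3 go.py 58,-150,420 58,-150,140
```

```text
20.8667 [-0.1069  0.3415  0.7624] [ 1.7402 -0.2436  0.8004  2.1108 -0.2918  0.036 ]
[[ 0.1126 -0.9721  0.2056]
 [-0.8634  0.0066  0.5045]
 [-0.4918 -0.2343 -0.8386]]
100,500,600 units [-1.68 -8.1  12.93] max 12.9
t 20.8667 case pos [-666.9668  373.2358  762.3777] F(case) [-0.5822  0.5911 -0.1588] q [ 1.7402 -0.2436  0.8004  2.1108 -0.2918  0.036 ]
[[ 0.1488 -0.9716  0.1842]
 [-0.8579 -0.0342  0.5127]
 [-0.4918 -0.2343 -0.8386]]
58,-150,420 units [ 36.26 -30.31   7.62] max 36.3
58,-150,140 units [ 6.88  3.28 11.74] max 11.7
```

```bash
python3 gw.py 300,330,650 580,-60,480 596,-230,420
```

```text
20.8667 [-0.1069  0.3415  0.7624] [ 1.7402 -0.2436  0.8004  2.1108 -0.2918  0.036 ]
[[ 0.1126 -0.9721  0.2056]
 [-0.8634  0.0066  0.5045]
 [-0.4918 -0.2343 -0.8386]]
300,330,650 units [  5.55 -18.47   8.6 ] max 18.5
580,-60,480 units [ 22.59 -11.75   0.17] max 22.6
596,-230,420 units [ 8.9  -0.13 -1.61] max 8.9
```

Request:
apply_moves(
  plan="-1 0.3 -1 0.6 0;-1 0.3 -1 0.6 0;-1 0.3 -1 0.6 0;-1 0.3 -1 0.6 0;-1 0.3 -1 0.6 0;-1 0.3 -1 0.6 0;-1 0.3 -1 0.6 0;-1 0.3 -1 0.6 0;-1 0.3 -1 0.6 0;-1 0.3 -1 0.6 0;-1 0.3 -1 0.6 0;-1 0.3 -1 0.6 0",
)

```text
time_s: 21.87
eef_pos: [0.1652, 0.3503, 0.6618]
tool_rot: [[0.112, -0.972, 0.207], [-0.864, 0.008, 0.503], [-0.491, -0.235, -0.839]]
force: [0.4, 0.5, 1.5]
opening: -0.0003
gripper_force: 0.0
```

Request:
apply_moves(
  plan="-1 0.3 -1 0.4 0;-1 0.3 -1 0.4 0;-1 0.3 -1 0.4 0;-1 0.3 -1 0.4 0;-1 0.3 -1 0.4 0;-1 0.3 -1 0.4 0;-1 1 -0.5 0 0;-1 1 -0.5 0 0;-1 1 -0.5 0 0;-1 1 -0.5 0 0;-1 1 -0.5 0 0;-1 1 -0.5 0 0",
)

```text
time_s: 22.87
eef_pos: [0.3668, 0.2381, 0.5871]
tool_rot: [[0.113, -0.972, 0.206], [-0.864, 0.007, 0.503], [-0.49, -0.235, -0.839]]
force: [1.0, 0.7, -1.0]
opening: 0.0
gripper_force: 0.0
```

```bash
python3 gw.py 580,-60,480 596,-230,420
```

```text
22.8667 [0.3668 0.2381 0.5871] [-0.1143 -0.4477  0.1848  2.029   0.5507 -1.6934]
[[ 0.1127 -0.9719  0.2065]
 [-0.8643  0.0066  0.503 ]
 [-0.4902 -0.2352 -0.8393]]
580,-60,480 units [16.71 -9.2  -0.8 ] max 16.7
596,-230,420 units [ 8.91 -0.13 -1.59] max 8.9
```

Request:
apply_moves(
  plan="-1 1 -0.55 -0.05 0;-1 1 -0.55 -0.05 0;-1 1 -0.55 -0.05 0;-1 1 -0.55 -0.05 0;-1 1 -0.55 -0.05 0;-1 1 -0.55 -0.05 0;-1 1 -0.55 -0.05 0;-1 1 -0.55 -0.05 0;-1 1 -0.55 -0.05 0;-1 1 -0.55 -0.05 0;-1 1 -0.55 -0.05 0;-1 1 -0.55 -0.05 0",
)

```text
time_s: 23.87
eef_pos: [0.5199, 0.0238, 0.5102]
tool_rot: [[0.112, -0.972, 0.206], [-0.864, 0.006, 0.503], [-0.49, -0.234, -0.84]]
force: [0.6, -0.8, -0.3]
opening: -0.0002
gripper_force: 0.0
```

Request:
apply_moves(
  plan="-1 1 -0.55 -0.05 0;-1 1 -0.55 -0.05 0;-1 1 -0.55 -0.05 0;-1 1 -0.55 -0.05 0;-1 1 -0.55 -0.05 0;-1 1 0 -0.15 0;-1 1 0 -0.15 0;-1 1 0 -0.15 0;-1 1 0 -0.15 0;-1 1 0 -0.15 0;-1 1 0 -0.15 0;-1 1 0 -0.15 0",
)

```text
time_s: 24.87
eef_pos: [0.5945, -0.197, 0.4271]
tool_rot: [[0.113, -0.972, 0.206], [-0.864, 0.006, 0.503], [-0.49, -0.234, -0.84]]
force: [-0.1, -0.3, -0.5]
opening: -0.0001
gripper_force: 0.0
```

```bash
python3 go.py 58,-170,260 58,-150,140
```

```text
t 24.8667 case pos [  56.4546 -135.349   427.125 ] F(case) [-0.1077 -0.3016 -0.5403] q [-0.7708  0.421   0.7026  2.0895  0.5282 -2.4638]
[[ 0.1487 -0.9716  0.1842]
 [-0.8588 -0.0346  0.5111]
 [-0.4902 -0.2342 -0.8396]]
58,-170,260 units [5.6  1.94 6.14] max 6.1
58,-150,140 units [2.08 1.37 5.55] max 5.5
```

Request:
apply_moves(
  plan="-1 0.95 0.35 1 0;-1 0.95 0.35 1 0;-1 0.95 0.35 1 0;-1 0.95 0.35 1 0;-1 0.95 0.35 1 0;-1 0.95 0.35 1 0",
)

```text
time_s: 25.37
eef_pos: [0.591, -0.2341, 0.2597]
tool_rot: [[0.113, -0.972, 0.206], [-0.864, 0.006, 0.503], [-0.49, -0.234, -0.84]]
force: [0.4, -0.1, -0.6]
opening: -0.0002
gripper_force: 0.0
```

```bash
python3 go.py 54,-150,140 54,-137,95 54,-123,80 54,-112,70 54,-103,66
```

```text
t 25.3667 case pos [  54.5416 -172.551   259.6661] F(case) [ 0.4319 -0.0618 -0.6071] q [-0.816   0.3754  0.3334  1.7912  0.517  -2.5144]
[[ 0.1488 -0.9716  0.1843]
 [-0.8589 -0.0346  0.511 ]
 [-0.4901 -0.2343 -0.8396]]
54,-150,140 units [1.96 1.39 5.59] max 5.6
54,-137,95 units [0.54 0.5  2.22] max 2.2
54,-123,80 units [-0.23  0.15  0.99] max 1.0
54,-112,70 units [-0.23  0.1   0.7 ] max 0.7
54,-103,66 units [-0.29  0.03  0.4 ] max 0.4
```

Request:
apply_moves(
  plan="-1 0.35 0.25 1 0;-1 0.35 0.25 1 0;-1 0.35 0.25 1 0;-1 0.35 0.25 1 0;-1 0.35 0.25 1 0;-1 0.2 0.15 0.6 0;-1 0.2 0.15 0.7 0;-1 0.15 0.15 0.7 0;-1 0.15 0.15 0.8 0",
)

```text
time_s: 26.12
eef_pos: [0.5931, -0.1979, 0.0974]
tool_rot: [[0.113, -0.972, 0.206], [-0.865, 0.007, 0.502], [-0.49, -0.235, -0.84]]
force: [0.8, 0.1, -0.0]
opening: -0.0001
gripper_force: 0.3
```

```bash
python3 go.py 54,-123,80 54,-112,70 54,-103,66
```

```text
t 26.1167 case pos [  55.0302 -136.2649   97.3578] F(case) [ 0.7437  0.1799 -0.043 ] q [-0.7735  0.3605  0.0201  1.4681  0.5277 -2.4664]
[[ 0.1487 -0.9714  0.1851]
 [-0.8592 -0.0343  0.5106]
 [-0.4896 -0.2349 -0.8397]]
54,-123,80 units [-0.15  0.23  1.06] max 1.1
54,-112,70 units [-0.23  0.1   0.7 ] max 0.7
54,-103,66 units [-0.29  0.03  0.4 ] max 0.4
```

Request:
apply_moves(
  plan="-1 -0.1 0.1 0.55 0;-1 -0.1 0.1 0.5 0;-1 -0.1 0.05 0.35 0;-1 -0.1 0.05 0.35 0;-1 -0.1 0 0.15 0;-1 -0.1 0 0.15 0;-1 -0.1 0 0.1 0;-1 0 0 0 0",
)

```text
time_s: 26.78
eef_pos: [0.5943, -0.1637, 0.0672]
tool_rot: [[0.113, -0.972, 0.206], [-0.864, 0.006, 0.503], [-0.49, -0.235, -0.84]]
force: [-0.5, -0.1, -0.2]
opening: -0.0001
gripper_force: 0.0
```

Request:
apply_moves(
  plan="-1 -0.1 0 0.06 0;-1 0 0 0 0",
)

```text
time_s: 26.95
eef_pos: [0.5945, -0.1614, 0.0671]
tool_rot: [[0.113, -0.972, 0.206], [-0.864, 0.007, 0.503], [-0.49, -0.235, -0.839]]
force: [0.5, -0.3, -0.9]
opening: -0.0
gripper_force: 0.3
```

```bash
python3 go.py 54,-100,66
```

```text
t 26.95 case pos [ 54.8985 -99.7821  67.0693] F(case) [ 0.5187 -0.3202 -0.8772] q [-0.7285  0.3251 -0.0787  1.3794  0.5381 -2.4158]
[[ 0.1488 -0.9714  0.1848]
 [-0.8588 -0.0343  0.5112]
 [-0.4903 -0.2348 -0.8394]]
54,-100,66 units [0.03 0.06 0.03] max 0.1
```

Request:
apply_moves(
  plan="-1 -0.1 0 0.06 0;-1 0 0 0 0",
)

```text
time_s: 27.12
eef_pos: [0.5947, -0.1609, 0.0671]
tool_rot: [[0.112, -0.972, 0.207], [-0.866, 0.006, 0.5], [-0.487, -0.235, -0.841]]
force: [-1.1, -8.5, -0.7]
opening: -0.0001
gripper_force: 4.1
```

Request:
apply_moves(
  plan="-1 -0.1 0 0.06 0;-1 0 0 0 0",
)

```text
time_s: 27.28
eef_pos: [0.5948, -0.1605, 0.0672]
tool_rot: [[0.112, -0.972, 0.207], [-0.868, 0.006, 0.497], [-0.484, -0.235, -0.843]]
force: [-3.6, -16.6, 0.2]
opening: -0.0003
gripper_force: 8.7
```

Request:
apply_moves(
  plan="-1 -0.1 0 0.06 0;-1 0 0 0 0",
)

```text
time_s: 27.45
eef_pos: [0.5949, -0.1603, 0.0672]
tool_rot: [[0.111, -0.972, 0.208], [-0.87, 0.006, 0.494], [-0.481, -0.236, -0.845]]
force: [-6.2, -25.2, -0.6]
opening: 0.0
gripper_force: 13.2
```

The far-right clip is home too: 25 N against a rigid stop. I'll back off and go to the near-right clip.

Request:
apply_moves(
  plan="-1 0.3 0 0 0;-1 0.2 0 -0.6 0;-1 0 0 -1 0;-1 0 0 -1 0;-1 0 0 -1 0;-1 0 0 -1 0;-1 0 0 -1 0",
)

```text
time_s: 28.03
eef_pos: [0.5721, -0.2199, 0.1574]
tool_rot: [[0.113, -0.972, 0.206], [-0.864, 0.007, 0.504], [-0.491, -0.235, -0.839]]
force: [1.3, -0.6, -0.4]
opening: -0.0002
gripper_force: 0.0
```

```bash
python3 go.py -62,-155,160 -62,-137,95 -62,-123,80 -62,-112,70 -62,-101,67
```

```text
t 28.0333 case pos [  35.0166 -159.2094  157.3766] F(case) [ 1.3005 -0.5391 -0.3824] q [-0.8231  0.3213  0.0817  1.5979  0.5162 -2.5223]
[[ 0.1488 -0.9715  0.1847]
 [-0.8583 -0.0342  0.5119]
 [-0.491  -0.2347 -0.8389]]
-62,-155,160 units [-0.97  4.67 -0.9 ] max 4.7
-62,-137,95 units [0.82 0.73 3.19] max 3.2
-62,-123,80 units [-0.23  0.15  0.99] max 1.0
-62,-112,70 units [-0.23  0.1   0.7 ] max 0.7
-62,-101,67 units [-0.4   0.02  0.41] max 0.4
```

Request:
apply_moves(
  plan="-1 -0.2 0.95 -0.2 0;-1 -0.2 0.95 -0.2 0;-1 -0.2 0.95 -0.2 0;-1 -0.2 0.9 -0.2 0;-1 -0.2 0.9 -0.1 0;-1 0.2 0.2 0.8 0;-1 0.2 0.2 0.8 0;-1 0.2 0.2 0.8 0;-1 0.2 0.15 0.8 0",
)

```text
time_s: 28.78
eef_pos: [0.4763, -0.1922, 0.094]
tool_rot: [[0.112, -0.972, 0.206], [-0.864, 0.007, 0.503], [-0.491, -0.235, -0.839]]
force: [0.1, -0.3, 0.9]
opening: -0.0002
gripper_force: 0.3
```

```bash
python3 go.py -62,-123,80 -62,-112,70 -62,-101,67
```

```text
t 28.7833 case pos [ -61.8286 -135.5135   93.9993] F(case) [ 0.1533 -0.2628  0.925 ] q [-0.9209  0.1084 -0.2814  1.4985  0.4881 -2.6287]
[[ 0.1486 -0.9714  0.1852]
 [-0.8586 -0.0338  0.5115]
 [-0.4906 -0.235  -0.8391]]
-62,-123,80 units [-0.2   0.15  0.91] max 0.9
-62,-112,70 units [-0.23  0.1   0.7 ] max 0.7
-62,-101,67 units [-0.4   0.02  0.41] max 0.4
```

Request:
apply_moves(
  plan="-1 -0.1 0.1 0.45 0;-1 -0.1 0.1 0.45 0;-1 -0.1 0.05 0.35 0;-1 -0.1 0.05 0.35 0;-1 -0.1 0 0.15 0;-1 -0.1 0 0.15 0;-1 -0.1 0 0.1 0;-1 -0.1 0 0 0;-1 0 0 0 0",
)

```text
time_s: 29.53
eef_pos: [0.4772, -0.158, 0.0673]
tool_rot: [[0.113, -0.972, 0.206], [-0.864, 0.006, 0.503], [-0.49, -0.235, -0.839]]
force: [-0.3, 0.1, -0.4]
opening: -0.0001
gripper_force: 0.0
```

Request:
apply_moves(
  plan="-1 -0.1 0 0.06 0;-1 0 0 0 0",
)

```text
time_s: 29.7
eef_pos: [0.4774, -0.1565, 0.0671]
tool_rot: [[0.113, -0.972, 0.206], [-0.865, 0.006, 0.502], [-0.489, -0.235, -0.84]]
force: [-1.1, -2.9, 0.6]
opening: -0.0001
gripper_force: 1.6
```

Request:
apply_moves(
  plan="-1 -0.1 0 0.06 0;-1 0 0 0 0",
)

```text
time_s: 29.87
eef_pos: [0.4776, -0.1561, 0.0672]
tool_rot: [[0.112, -0.972, 0.207], [-0.867, 0.006, 0.498], [-0.486, -0.235, -0.842]]
force: [-3.6, -13.4, 0.8]
opening: 0.0001
gripper_force: 6.5
```

```bash
python3 go.py -62,-98,67
```

```text
t 29.8667 case pos [-62.1209 -99.3522  67.1615] F(case) [ -2.9942 -13.5704   0.8485] q [-0.8731  0.0568 -0.3832  1.4184  0.4992 -2.5754]
[[ 0.1486 -0.9713  0.1857]
 [-0.8614 -0.0349  0.5067]
 [-0.4856 -0.2353 -0.8419]]
-62,-98,67 units [-0.05 -0.01  0.04] max 0.1
```

Request:
apply_moves(
  plan="-1 -0.1 0 0.06 0;-1 0 0 0 0",
)

```text
time_s: 30.03
eef_pos: [0.4777, -0.1557, 0.0672]
tool_rot: [[0.112, -0.972, 0.207], [-0.869, 0.005, 0.495], [-0.482, -0.235, -0.844]]
force: [-6.3, -22.1, -0.9]
opening: -0.0
gripper_force: 11.3
```

Request:
apply_moves(
  plan="-1 0.3 0 0 0;-1 0.2 0 -0.6 0;-1 0 0 -1 0;-1 0 0 -1 0;-1 0 0 -1 0;-1 0 0 -1 0;-1 0 0 -1 0;-1 0 0 -1 0;-1 0 0 -1 1;-1 0 0 -1 1;-1 0 0 -1 1;-1 0 0 -1 1",
)

```text
time_s: 31.03
eef_pos: [0.4342, -0.2669, 0.2411]
tool_rot: [[-0.203, -0.957, 0.206], [-0.817, 0.282, 0.504], [-0.54, -0.066, -0.839]]
force: [1.1, -0.7, -0.8]
opening: 0.0001
gripper_force: 0.0
```

Request:
apply_moves(
  plan="-1 0 0 -1 1;-1 0 0 -1 1;-1 0 0 -1 1;-1 0 0 -1 1;-1 0 0 -1 1;-1 0 0 -1 1;-1 0 0 0 1;-1 0 0 0 1",
)

```text
time_s: 31.7
eef_pos: [0.4096, -0.3277, 0.3418]
tool_rot: [[-0.734, -0.646, 0.207], [-0.487, 0.714, 0.503], [-0.473, 0.268, -0.839]]
force: [-0.9, -0.4, -1.3]
opening: -0.0003
gripper_force: 0.0
```

```bash
python3 gw.py 80,-450,380
```

```text
31.7 [ 0.4096 -0.3277  0.3418] [-1.1529  0.249   0.3193  2.0615  0.4042 -1.904 ]
[[-0.7345 -0.6462  0.2071]
 [-0.4868  0.7144  0.5026]
 [-0.4728  0.2683 -0.8394]]
80,-450,380 units [14.18  6.8  -8.09] max 14.2
```

Request:
apply_moves(
  plan="-1 1 0.55 -0.5 0;-1 1 0.55 -0.5 0;-1 1 0.55 -0.5 0;-1 1 0.55 -0.5 0;-1 1 0.55 -0.5 0;-1 1 0.55 -0.5 0;-1 1 0.55 -0.5 0;-1 1 0.55 -0.5 0;-1 1 0.55 -0.5 0;-1 1 0.55 -0.5 0;-1 1 0.55 -0.5 0;-1 1 0.55 -0.5 0",
)

```text
time_s: 32.7
eef_pos: [0.1283, -0.4037, 0.3253]
tool_rot: [[-0.737, -0.642, 0.211], [-0.502, 0.729, 0.465], [-0.453, 0.237, -0.86]]
force: [-0.5, -0.1, -0.8]
opening: 0.0001
gripper_force: 0.0
```

Request:
apply_moves(
  plan="-1 1 0.55 -0.5 0;-1 1 0.55 -0.5 0;-1 1 0.55 -0.5 0;-1 1 0.55 -0.5 0;-1 1 0.55 -0.5 0;-1 0 0 -1 1;-1 0 0 -1 1;-1 0 0 -1 1;-1 0 0 -1 1;-1 0 0 -1 1;-1 0 0 -1 1;-1 0 0 -1 1",
)

```text
time_s: 33.7
eef_pos: [-0.0106, -0.4722, 0.3542]
tool_rot: [[-0.975, -0.126, 0.182], [-0.054, 0.933, 0.357], [-0.214, 0.338, -0.916]]
force: [-0.7, -0.1, 0.6]
opening: 0.0001
gripper_force: 0.0
```

```bash
python3 gw.py 0,-460,380
```

```text
33.7 [-0.0106 -0.4722  0.3542] [-1.9055  0.2327  0.3647  2.1117  0.0545 -2.0107]
[[-0.9752 -0.1259  0.1818]
 [-0.0538  0.9325  0.3571]
 [-0.2145  0.3384 -0.9162]]
0,-460,380 units [-0.83  0.94 -0.87] max 0.9
```

Request:
apply_moves(
  plan="-1 0 0 -1 1;-1 0 0 -1 1;-1 0 0 -1 1;-1 0 0 -1 1;-1 0 0 -1 1;-1 0 0 -1 1;-1 0 0 -1 1;-1 0 0 -1 1;-1 0 0 -1 1;-1 0 0 -1 1;-1 0 0 -1 1;-1 0 0 -1 1",
)

```text
time_s: 34.7
eef_pos: [-0.0379, -0.5058, 0.4301]
tool_rot: [[-0.647, 0.752, 0.127], [0.76, 0.623, 0.185], [0.06, 0.217, -0.974]]
force: [0.1, -0.8, -0.0]
opening: -0.0
gripper_force: 0.0
```

Request:
apply_moves(
  plan="-1 0 0 -1 1;-1 0 0 -1 1;-1 0 0 -1 1;-1 0 0 -1 1;-1 0 0 -1 1;-1 0 0 -1 1;-1 0 0 -1 1;-1 0 0 -1 1;-1 0 0 -1 1;-1 0 0 -1 0;-1 0 0 -1 0;-1 0 0 -1 0",
)

```text
time_s: 35.7
eef_pos: [-0.0514, -0.5067, 0.5173]
tool_rot: [[0.02, 0.998, 0.062], [1.0, -0.021, 0.006], [0.008, 0.062, -0.998]]
force: [-0.2, 0.5, -0.2]
opening: -0.0002
gripper_force: 0.0
```

Request:
apply_moves(
  plan="-1 0 0 -1 0;-1 0 0 -1 0;-1 0 0 -1 0;-1 0 0 -1 0;-1 0 0 -1 0;-1 0 0 -1 0;-1 0 0 -1 0;-1 0 0 -1 0;-1 0 0 -1 0;-1 0 0 -1 0;-1 0 0 -1 0;-1 0 0 -1 0",
)

```text
time_s: 36.7
eef_pos: [-0.0499, -0.4818, 0.6066]
tool_rot: [[0.028, 1.0, -0.01], [0.985, -0.029, -0.171], [-0.171, -0.005, -0.985]]
force: [0.7, 0.2, -0.2]
opening: 0.0
gripper_force: 0.0
```

```bash
python3 gw.py 0,-460,380
```

```text
36.7 [-0.0499 -0.4818  0.6066] [-1.9808  0.0077  0.7096  2.1107  0.0587 -0.3769]
[[ 0.0275  0.9996 -0.0103]
 [ 0.9848 -0.0289 -0.171 ]
 [-0.1713 -0.0055 -0.9852]]
0,-460,380 units [ 3.08  2.53 10.95] max 11.0
```

Request:
apply_moves(
  plan="-1 0 0 -1 0;-1 0 0 -1 0;-1 0 0 -1 0;-1 0 0 -1 0;-1 0 0 -1 0;-1 0 0 -1 0;-1 0 0 -1 0;-1 0 0 -1 0;-1 0 0 -1 0;-1 0 0 -1 0;-1 0 0 -1 0;-1 0 0 -1 0",
)

```text
time_s: 37.7
eef_pos: [-0.0311, -0.4362, 0.6908]
tool_rot: [[0.019, 0.996, -0.087], [0.94, -0.047, -0.337], [-0.34, -0.075, -0.937]]
force: [-0.4, 1.0, 0.8]
opening: -0.0001
gripper_force: 0.0
```

Request:
apply_moves(
  plan="-1 0 0 -1 0;-1 0 0 -1 0;-1 0 0 -1 0;-1 0 0 -1 0;-1 0 0 -1 0;-1 0 0 -1 0;-1 0 0 -1 0;-1 0 0 -1 0;-1 0 0 -1 0;-1 0 0 -1 0;-1 0 0 -1 0;-1 0 0 -1 0",
)

```text
time_s: 38.7
eef_pos: [0.0082, -0.3738, 0.7657]
tool_rot: [[-0.002, 0.987, -0.162], [0.87, -0.078, -0.487], [-0.494, -0.142, -0.858]]
force: [0.5, 1.0, -0.0]
opening: -0.0
gripper_force: 0.0
```

```bash
python3 gw.py 300,-320,620 560,50,500; python3 go.py 62,170,350 62,150,160
```

```text
38.7 [ 0.0082 -0.3738  0.7657] [-1.9107 -0.2622  0.817   2.1107  0.0098 -0.2963]
[[-0.0021  0.9868 -0.1619]
 [ 0.8697 -0.0781 -0.4873]
 [-0.4935 -0.1419 -0.8581]]
300,-320,620 units [ 5.9  15.22  2.58] max 15.2
560,50,500 units [19.02 12.23 -5.97] max 19.0
t 38.7 case pos [-521.8846 -336.577   765.7251] F(case) [ 0.4351  0.9788 -0.0158] q [-1.9107 -0.2622  0.817   2.1107  0.0098 -0.2963]
[[-0.0386  0.9892 -0.1413]
 [ 0.8689 -0.0366 -0.4937]
 [-0.4935 -0.1419 -0.8581]]
62,170,350 units [31.14 30.9   1.21] max 31.1
62,150,160 units [3.82 1.38 8.65] max 8.6
```

Request:
apply_moves(
  plan="-1 0.4 1 0.2 0;-1 0.4 1 0.2 0;-1 0.4 1 0.2 0;-1 0.4 1 0.2 0;-1 0.4 1 0.2 0;-1 0.4 1 0.2 0;-1 0.4 1 0.2 0;-1 0.4 1 0.2 0;-1 0.4 1 0.2 0;-1 0.4 1 0.2 0;-1 0.4 1 0.2 0;-1 0.4 1 0.2 0",
)

```text
time_s: 39.7
eef_pos: [0.2379, -0.3321, 0.6425]
tool_rot: [[-0.002, 0.987, -0.161], [0.87, -0.077, -0.487], [-0.493, -0.141, -0.858]]
force: [-0.5, 0.1, -0.3]
opening: -0.0001
gripper_force: 0.0
```

Request:
apply_moves(
  plan="-1 0.4 1 0.2 0;-1 0.4 1 0.2 0;-1 0.4 1 0.2 0;-1 1 0.65 -0.3 0;-1 1 0.65 -0.3 0;-1 1 0.65 -0.3 0;-1 1 0.65 -0.3 0;-1 1 0.65 -0.3 0;-1 1 0.65 -0.3 0;-1 1 0.65 -0.3 0;-1 1 0.65 -0.3 0;-1 1 0.65 -0.3 0",
)

```text
time_s: 40.7
eef_pos: [0.4185, -0.1472, 0.5532]
tool_rot: [[-0.002, 0.987, -0.16], [0.87, -0.077, -0.487], [-0.493, -0.141, -0.859]]
force: [0.9, -0.6, 0.3]
opening: 0.0
gripper_force: 0.0
```

```bash
python3 gw.py 560,50,500; python3 go.py 62,170,350 62,150,160
```

```text
40.7 [ 0.4185 -0.1472  0.5532] [-0.302  -0.0441  0.4539  2.0786 -0.5381  1.3121]
[[-0.002   0.987  -0.1604]
 [ 0.8701 -0.0774 -0.4868]
 [-0.4929 -0.1405 -0.8587]]
560,50,500 units [ 9.88  6.6  -3.65] max 9.9
t 40.7 case pos [-121.5273  -93.0046  553.2248] F(case) [ 0.9009 -0.5804  0.3197] q [-0.302  -0.0441  0.4539  2.0786 -0.5381  1.3121]
[[-0.0385  0.9894 -0.1398]
 [ 0.8692 -0.0359 -0.4931]
 [-0.4929 -0.1405 -0.8587]]
62,170,350 units [16.09 10.04  0.96] max 16.1
62,150,160 units [3.81 1.37 8.65] max 8.7
```

Request:
apply_moves(
  plan="-1 1 0.65 0 0;-1 1 0.65 0 0;-1 1 0.65 0 0;-1 1 0.65 0 0;-1 1 0.65 0 0;-1 1 0.65 0 0;-1 1 0.65 0 0;-1 1 0.65 0 0;-1 1 0.65 0 0;-1 1 0.65 0 0;-1 1 0.65 0 0;-1 1 0.65 0 0",
)

```text
time_s: 41.7
eef_pos: [0.5719, 0.0494, 0.4125]
tool_rot: [[-0.002, 0.987, -0.161], [0.87, -0.077, -0.486], [-0.493, -0.141, -0.859]]
force: [0.1, -1.2, 0.2]
opening: -0.0001
gripper_force: 0.0
```

Request:
apply_moves(
  plan="-1 1 0.6 0.1 0;-1 1 0.6 0.1 0;-1 1 0.6 0.1 0;-1 1 0.6 0.1 0;-1 0.45 0.15 1 0;-1 0.45 0.15 1 0;-1 0.45 0.15 1 0;-1 0.45 0.15 1 0;-1 0.45 0.15 1 0",
)

```text
time_s: 42.45
eef_pos: [0.6158, 0.1, 0.2487]
tool_rot: [[-0.002, 0.987, -0.161], [0.87, -0.077, -0.486], [-0.493, -0.141, -0.859]]
force: [0.3, 0.4, 0.6]
opening: -0.0001
gripper_force: 0.0
```

```bash
python3 go.py 61,150,140 61,137,95 61,123,80 61,112,70 61,103,67; python3 - <<'E'
from h import *
g=optics.read_camera("wrist")["frame"];cv2.imwrite("pics/w3.png",g[:,:,::-1])
E
```

```text
t 42.45 case pos [ 65.2035 162.2337 248.6816] F(case) [0.2597 0.4081 0.5997] q [ 0.1603  0.5532  0.5495  1.8356 -0.4719  1.8365]
[[-0.0387  0.9894 -0.1402]
 [ 0.8694 -0.0358 -0.4928]
 [-0.4926 -0.1409 -0.8588]]
61,150,140 units [2.15 0.58 5.  ] max 5.0
61,137,95 units [0.54 0.34 2.25] max 2.3
61,123,80 units [-0.24  0.13  0.99] max 1.0
61,112,70 units [-0.23  0.09  0.7 ] max 0.7
61,103,67 units [-0.32  0.04  0.35] max 0.4
```

View pics/w3.png

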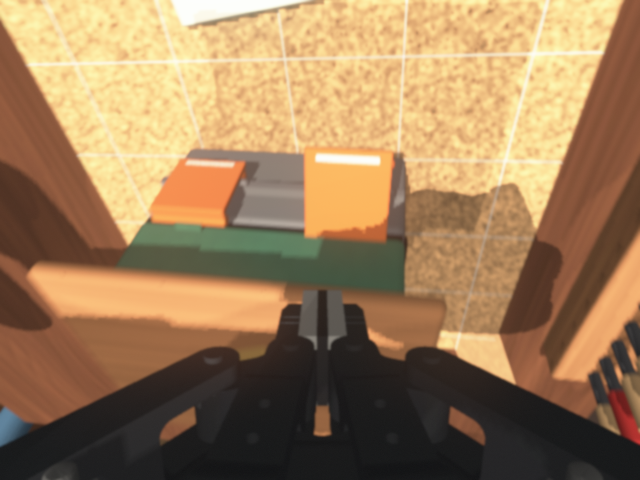

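The wrist view shows the near-left clip shut flat at (200,192) and the far-left clip still open at (350,193), right ahead of the fingertips at (323,300).

Request:
apply_moves(
  plan="-1 0.4 0.1 1 0;-1 0.4 0.1 1 0;-1 0.4 0.1 1 0;-1 0.4 0.1 1 0;-1 0.4 0.1 1 0;-1 0.2 0.1 0.8 0;-1 0.2 0.1 0.8 0;-1 0.15 0.1 0.7 0;-1 -0.1 0.05 0.5 0;-1 -0.1 0.05 0.45 0",
)

```text
time_s: 43.33
eef_pos: [0.6069, 0.0589, 0.0823]
tool_rot: [[-0.003, 0.987, -0.161], [0.871, -0.077, -0.486], [-0.492, -0.142, -0.859]]
force: [-0.3, 1.7, 0.2]
opening: 0.0001
gripper_force: 0.6
```

```bash
python3 go.py  61,112,70 61,103,67
```

```text
t 43.3333 case pos [ 58.0557 120.8709  82.2611] F(case) [-0.3775  1.6392  0.2281] q [ 0.102   0.5123  0.1942  1.4924 -0.486   1.7727]
[[-0.0391  0.9893 -0.1407]
 [ 0.8696 -0.0357 -0.4924]
 [-0.4921 -0.1416 -0.8589]]
61,112,70 units [-0.09  0.25  0.72] max 0.7
61,103,67 units [-0.32  0.04  0.35] max 0.4
```

Request:
apply_moves(
  plan="-1 -0.05 0.1 0.35 0;-1 -0.05 0.1 0.35 0;-1 -0.1 0.05 0.15 0;-1 -0.1 0 0.1 0;-1 -0.1 0 0.1 0;-1 0 0 0 0",
)

```text
time_s: 43.83
eef_pos: [0.6087, 0.0407, 0.0679]
tool_rot: [[-0.001, 0.987, -0.161], [0.87, -0.078, -0.486], [-0.493, -0.141, -0.859]]
force: [-0.3, -0.6, -0.4]
opening: -0.0001
gripper_force: 0.1
```

Request:
apply_moves(
  plan="-1 -0.1 0 0.06 0;-1 0 0 0 0",
)

```text
time_s: 44.0
eef_pos: [0.6086, 0.0399, 0.0679]
tool_rot: [[-0.002, 0.987, -0.16], [0.872, -0.077, -0.484], [-0.49, -0.141, -0.86]]
force: [0.6, 7.4, -0.3]
opening: 0.0001
gripper_force: 3.5
```

Request:
apply_moves(
  plan="-1 -0.1 0 0.06 0;-1 0 0 0 0",
)

```text
time_s: 44.17
eef_pos: [0.6086, 0.0395, 0.0679]
tool_rot: [[-0.002, 0.987, -0.159], [0.873, -0.076, -0.481], [-0.487, -0.14, -0.862]]
force: [-0.1, 18.8, 2.1]
opening: 0.0001
gripper_force: 9.0
```

```bash
python3 go.py 61,101,67
```

```text
t 44.1667 case pos [ 60.5724 101.5158  67.8783] F(case) [-0.8688 18.8165  2.06  ] q [ 0.0709  0.5002  0.1543  1.4451 -0.4881  1.7362]
[[-0.0389  0.9895 -0.1389]
 [ 0.8723 -0.0342 -0.4877]
 [-0.4873 -0.1401 -0.8619]]
61,101,67 units [-0.    0.03  0.05] max 0.0
```

Request:
apply_moves(
  plan="-1 -0.1 0 0.06 0;-1 0 0 0 0",
)

```text
time_s: 44.33
eef_pos: [0.6086, 0.0391, 0.0679]
tool_rot: [[-0.003, 0.987, -0.158], [0.875, -0.074, -0.479], [-0.484, -0.14, -0.864]]
force: [0.2, 29.1, 4.8]
opening: 0.0001
gripper_force: 14.7
```

Request:
apply_moves(
  plan="-1 0.3 0 0 0;-1 0.2 0 -0.6 0;-1 0 0 -1 0;-1 0 0 -1 0;-1 0 0 -1 0;-1 0 0 -1 0;-1 0 0 -1 0;-1 0 0 -1 0;-1 0 0 -1 0;-1 0 0 -1 0;-1 0 0 -1 0;-1 0 0 0 0",
)

```text
time_s: 45.33
eef_pos: [0.64, 0.1377, 0.2314]
tool_rot: [[-0.001, 0.988, -0.156], [0.871, -0.076, -0.486], [-0.492, -0.137, -0.86]]
force: [0.3, 0.1, 1.0]
opening: 0.0001
gripper_force: 0.0
```

```bash
python3 - <<'E'
from h import *
w=optics.read_camera("wrist")["frame"];s=optics.read_camera("scene")["frame"][180:330,180:380];t=optics.read_camera("top")["frame"][150:310,230:430]
a=cv2.resize(w,(400,300));b=cv2.resize(s,(400,300));c=cv2.resize(t,(375,300))
im=np.zeros((600,800,3),np.uint8);im[:300,:400]=a;im[:300,400:]=b;im[300:,:375]=c
cv2.imwrite("pics/end.png",im[:,:,::-1])
E
```

```text
(no output)
```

View pics/end.png

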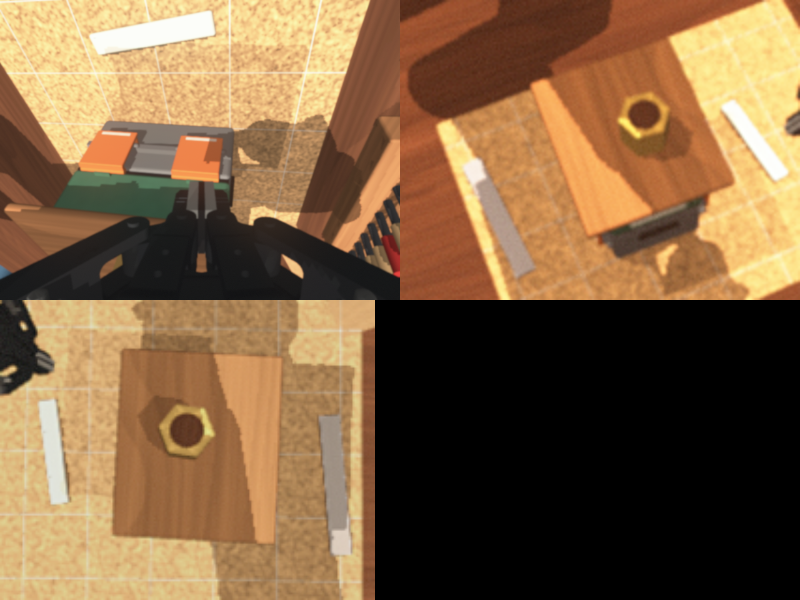

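The composite shows both left clips shut flat (wrist panel, (108,150) and (198,155)). No clip shows beyond the board on either side in the top and scene panels. The hex weight, ruler and bone folder look undisturbed, and the arm is clear, so I'm handing in.

```bash
python3 -c "
from rig import env
print(env.hand_in())"
```

```text
the job is handed in; nothing more can be done
None
```

All four clips were snapped shut in the order near left, far right, near right, far left, each pressed until it met a solid stop (22–36 N), and the job was handed in at about 45 s with the arm clear; the closing pictures show no clip sticking out and the weight, ruler and bone folder in place, and hand-in returned no verdict.

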